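Rebuild the sculptor's turntable spindle

ROBOT

A 6-joint arm with a two-finger parallel gripper is mounted at the origin on the work surface. World frame = base frame: x ahead of the robot, y to its left, z up, the work surface at z = 0. Lengths are in mm, angles in rad, forces in N, time in s.
With the tool pointing down it reaches from about 275 to 850 mm from the base axis. Payload 19 kg.
Tool frame: the origin (TCP) lies at the very end of the fingers, on their centre line; the grasp point (between the pads) lies 19 mm behind it; z points along the fingers, y is the line along which they close (so a half turn about z gives the same grasp; the last joint's range is limited). The gripper opens to 85 mm and grips with 20 to 120 N. Pads are 22 mm wide; open, the fingers measure 114 mm over their backs; the gripper's body (76 mm by 85 mm) begins 54 mm behind the grasp point. The pads swing forward as they close: fully open they stand 13 mm farther back than shut.
Start: joints at [-1.357, 0.15, 1.437, -0, 1.554, -0.134], TCP at [195.95, -540.549, 231.267] pointing down, gripper open.
Joint ranges: [-2.8, 2.8], [-0.68, 2.1], [0.12, 2.68], [-1.39, 4.53], [0.16, 2.79], [-2.81, 2.81]. Speed limits (rad/s): [1.89, 1.89, 2.22, 3.01, 3.01, 3.01].

INTERFACE

Orientations are given as a 3x3 rotation matrix whose columns are the frame's x, y, z axes.
In Python, from bench import bot gives the robot as it stands.
- The arm moves only by the tool carry_out, never from a script. Its argument "steps" is one flat list of numbers, 7 for each row, row after row: the finger opening in mm, from 0 to 85.4, then the shift along the tool's x, y, z in mm, then the turn, a rotation vector about the tool's x, y, z in degrees. In form: [fingers, dx, dy, dz, wx, wy, wz, fingers, dx, dy, dz, wx, wy, wz, ...]. A call has 1 to 12 rows; each row is the pose to reach, as a shift and turn from the pose commanded when the call began, along the tool's axes at that moment; what a row does not reach only later rows make up. A row lasts 1/8 s, in which the tool goes at most 62.5 mm and 10.7 degrees, less where a joint would pass 70% of its speed; a pose out of reach is approached as far as the arm can. A call with a gripper value outside its range is refused whole. The fingers move at their own pace and stop on an object; the grip force is fixed at half the most. Time passes only in rows, so rows that repeat a pose let the fingers close. It gives the time, the measured TCP pose, the force, the opening and the grip force at its end, in the units of the state.
- bot.read_state(): the state, without advancing time (a new reading comes with each control period).
- bot.capture(name): name is "scene" or "top" or "wrist"; returns the picture (480x640x3 uint8, red, green, blue); there is no depth.
- bot.camera_info(name): a dict with "fx", "fy", "cx", "cy" (pixels), "k1" (the pictures are not rectified: a ray, as slopes to the right and down, at radius r is drawn at 1 + k1 r^2 times it, then the intrinsics apply), "T" (4x4, takes a point from camera to world coordinates). Camera axes: x right, y up, looking along -z (the intrinsics and any distortion apply to the point x, -y, -z); pixel columns grow to the right and rows downward; lengths in mm; the calibration is good to about 2 mm. A picture is of the moment at which its call begins: read the wrist's pose just before it. camera_info takes no time and is no camera call; for the wrist camera it gives the pose at the moment of the call.
- bot.sign_off(): hands the job in; it is judged then, once.
The state is a dict: "time_s": time; "joint_pos": joint angles; "qd": joint speeds; "effort": joint torques, N m; "tcp_pos": TCP position; "orientation": TCP orientation; "force": force on the tool from outside, world axes, zero at the start; "moment": the same for the moment, N m; "opening": opening from 0.0 (shut) to 1.0 (fully open); "gripper_force": force on a finger pad.
Only numpy, scipy, OpenCV 4.12 (cv2) and the standard library are available. Lean on these libraries where they do the work, as an engineer would, in place of code of your own. Each camera call takes 0.05 s, during which the arm holds its last target. There are 200 camera calls.

TASK

Rebuild the turntable spindle: take the plastic cap off it and set it down on the bench beside the turntable, pull the tube drift out of the crock, put it over the spindle and push the tight ball bearing down with it until it stops on its shoulder, then stand the drift back in the crock. Slide every loose aluminium collar on the bench down the spindle onto the bearing, the widest at the bottom and each next one narrower, all lying flat and fully home, and leave the other things on the bench alone.

Things in the scene. Friction and masses are not known exactly. Their poses are not given: they have to be found in the camera images.
- turntable: base of a sculptor's bench turntable, fixed to the table: dark iron flange 140 mm across and 12 mm high, a boss 64 mm across rising to a shoulder at 30 mm, and on it an upright steel spindle 20 mm in diameter. Origin: centre of the flange's underside, on the spindle axis; z up.
- spindle_tip (a point): top of the spindle, 110 mm above the table; the last 8 mm taper to 8 mm across.
- bearing: ball bearing already started on the spindle, 56 mm across and 16 mm high. It is a tight fit: it stands 9 to 18 mm proud of the shoulder and slides down only when pushed with about 8 N (a slow push of up to 12 N keeps it moving), then stops dead on the shoulder. Origin: centre of its underside; home it is 30 mm above the table, its top then at 46 mm.
- cap: loose grey plastic cap that guards the end of the spindle, 32 mm across and 44 mm high, closed at the top; its bore is 23 mm wide and 40 mm deep. At the start it hangs on the spindle's tip, its top 114 mm above the table. Origin: centre of its open lower end; z along its axis to the closed end.
- crock: round white stoneware crock, fixed, 88 mm across outside, 76 mm inside, 100 mm high, floor 6 mm thick. Origin: centre of its underside.
- drift: plain steel tube (tubular drift), 34 mm outside, 24 mm bore, 160 mm long, 0.4 kg, with grooves round its upper end. It stands upright in the crock, its top about 166 mm above the table. Origin: centre of its lower end; z along the tube to the upper end.
- collar68: loose plain aluminium spacer collar lying flat on the table: 68 mm outside, 23 mm bore, 18 mm high, about 150 g. Not in every set. Origin: centre of its underside; z along its axis.
- collar60: loose plain aluminium spacer collar lying flat on the table: 60 mm outside, 23 mm bore, 16 mm high, about 105 g. Not in every set. Origin: centre of its underside; z along its axis.
- collar52: loose plain aluminium spacer collar lying flat on the table: 52 mm outside, 23 mm bore, 15 mm high, about 72 g. Not in every set. Origin: centre of its underside; z along its axis.
- collar44: loose plain aluminium spacer collar lying flat on the table: 44 mm outside, 23 mm bore, 14 mm high, about 45 g. Not in every set. Origin: centre of its underside; z along its axis.
- collar36: loose plain aluminium spacer collar lying flat on the table: 36 mm outside, 23 mm bore, 13 mm high, about 25 g. Not in every set. Origin: centre of its underside; z along its axis.
- jar_front: bystander: squat paint jar, 48 mm across, 50 mm high, standing among the collars. Origin: centre of its underside.
- jar_tall: bystander: paint jar, 60 mm across, 85 mm high. Origin: centre of its underside.
- jar_left: bystander: paint jar, 66 mm across, 70 mm high. Origin: centre of its underside.
- palette_knife: bystander: broad palette knife 200 mm long, lying. Origin under its middle, x along it.
- brush: bystander: flat brush 200 mm long, lying. Origin under its middle, x along it.
- mug: bystander: blue mug, 80 mm across, 90 mm high. Origin: centre of its underside.
- wood_block: bystander: offcut of wood, 110 x 60 x 35 mm. Origin: centre of its underside.

How it is judged (in metres and radians):
On the way, in this order (a step that is already met when the one before it is completed fails the run):
1. the cap is off the spindle and down on the bench (horizontal distance between cap and turntable above 0.08 m and height (world z) of cap below 0.04 m), for 0.2 s.
2. the bearing is pushed home on its shoulder with the drift, which bears on it directly (z of bearing in the frame of turntable below 0.032 m and contact force between drift and bearing above 1 N), for 0.1 s.
At the end, for the whole second after the job is handed in: Bearing within 2 mm of its shoulder; every collar present on the spindle within 6 mm of its axis, flat within 0.08 rad, each wider one below each narrower; drift standing in the crock; cap on the bench over 8 cm from the spindle; all at rest and released (all of step 1 and z of bearing in the frame of turntable below 0.032 m and horizontal distance between each of collar68, collar60, collar52, collar44, collar36 and turntable below 0.006 m and angle between the z axis of each of collar68, collar60, collar52, collar44, collar36 and the z axis of turntable, either way round below 0.08 rad and z of collar68 in the frame of turntable between 0.043 and 0.049 m and linear speed of each of collar68, collar60, collar52, collar44, collar36, cap, drift below 0.02 m/s and z of each of collar60, collar52, collar44, collar36 in the frame of collar68 above 0.01 m and z of collar60 in the frame of turntable between 0.043 and 0.067 m and z of each of collar52, collar44, collar36 in the frame of collar60 above 0.01 m and z of collar52 in the frame of turntable between 0.043 and 0.083 m and z of each of collar44, collar36 in the frame of collar52 above 0.01 m and z of collar44 in the frame of turntable between 0.043 and 0.098 m and z of collar36 in the frame of collar44 above 0.01 m and z of collar36 in the frame of turntable between 0.043 and 0.099 m and horizontal distance between drift and crock below 0.03 m and z of drift in the frame of crock below 0.015 m and angle between drift's own z axis and vertical below 0.3 rad); the robot touches nothing.
It fails at once if one of the jars, the mug, the palette knife, the brush or the wood block is moved more than 4 cm (distance of any of jar_front, jar_tall, jar_left, palette_knife, brush, mug, wood_block from where it was at the start of the episode above 0.04 m).
Of collar68, collar60, collar52, collar44, collar36 only 3 to 4 are there at a start; the rules pass over those that are not, and their reading is None.
At some moment in a run one of collar68, collar60, collar52, collar44, collar36 may be knocked a few centimetres aside while the robot is not near it.
It also fails if it takes over 200 s, if anything falls off the work surface, if the arm or the gripper's body presses on something with over 40 N, if the wrist force passes 120 N, or if a joint passes its speed limit or range.

## Working session

There is one attempt and no reset: what is moved stays moved. The work goes in short steps, Python scripts to look and compute and a tool call to move; the robot and the scene stay as the last step left them, time stands still between calls to the robot, and variables do not carry over. Pictures are saved under pics/ and viewed, at most 14 in all, crops included, and the job is handed in when it is done.

Besides the shell and the picture viewer there is one more tool, called after "Request:" as a command line: name --argument value ..., lists and objects as JSON in quotes. carry_out: Moves the arm, as the interface text tells. Its arguments: {"type":"object","properties":{"steps":{"type":"array"}},"required":["steps"]}

```bash
mkdir -p pics; ls
cat > h.py <<'E'
import numpy as np, cv2
from bench import bot
def snap(n,f):
    im=bot.capture(n); cv2.imwrite('pics/'+f,cv2.cvtColor(im,cv2.COLOR_RGB2BGR)); return im
def ray(ci,u,v):
    d=np.array([(u-ci['cx'])/ci['fx'],(v-ci['cy'])/ci['fy']]); p=d.copy()
    for _ in range(20): p=d/(1+ci['k1']*(p@p))
    T=np.array(ci['T']); return T[:3,3],T[:3,:3]@np.array([p[0],-p[1],-1])
def pt(ci,u,v,z):
    o,r=ray(ci,u,v); return o+r*(z-o[2])/r[2]
def proj(ci,P):
    T=np.array(ci['T']); q=(np.asarray(P,float)-T[:3,3])@T[:3,:3]
    s=np.stack([q[...,0],-q[...,1]],-1)/(-q[...,2:3]); s=s*(1+ci['k1']*(s**2).sum(-1,keepdims=True))
    return s*[ci['fx'],ci['fy']]+[ci['cx'],ci['cy']]
E
python3 - <<'E'
from h import *
for n in('top','scene'):
    snap(n,n+'0.png'); print(n,bot.camera_info(n))
print(bot.read_state())
E
```

```text
pics
top {'fx': 509.83354603321845, 'fy': 509.83354603321845, 'cx': 325.9970063232553, 'cy': 235.7892862562311, 'k1': 0.0296177938279999, 'T': array([[ 4.43489021e-03,  9.81235545e-01, -1.92761868e-01,
         3.31647120e+02],
       [-9.99853095e-01,  1.15957624e-03, -1.71010030e-02,
        -4.92082363e+01],
       [-1.65565899e-02,  1.92809391e-01,  9.81096539e-01,
         1.20610808e+03],
       [ 0.00000000e+00,  0.00000000e+00,  0.00000000e+00,
         1.00000000e+00]])}
scene {'fx': 507.70238440958724, 'fy': 507.70238440958724, 'cx': 314.92432614531003, 'cy': 240.04972977049613, 'k1': 0.03010892633991684, 'T': array([[ 2.22836297e-01, -6.91229001e-01,  6.87420143e-01,
         1.29440214e+03],
       [ 9.74820172e-01,  1.51962701e-01, -1.63196108e-01,
        -2.14364411e+02],
       [ 8.34366092e-03,  7.06477039e-01,  7.07686779e-01,
         8.42570177e+02],
       [ 0.00000000e+00,  0.00000000e+00,  0.00000000e+00,
         1.00000000e+00]])}
{'time_s': 0.1, 'joint_pos': array([-1.35699571e+00,  1.50940481e-01,  1.43793829e+00,  1.04965050e-05,
        1.55379921e+00, -1.34011863e-01]), 'qd': array([-2.02537179e-04,  5.79960065e-05, -1.03592414e-03, -1.24570689e-03,
       -1.54108612e-03,  1.61524354e-03]), 'effort': array([ 4.54937617e-03, -7.14383483e+01, -5.71794462e+01, -1.76453441e-04,
        7.20571348e-03,  2.20158159e-05]), 'tcp_pos': array([ 195.9166862 , -540.3667443 ,  230.74755074]), 'orientation': array([[ 9.40120640e-01,  3.40841801e-01, -2.20025607e-04],
       [ 3.40841837e-01, -9.40120052e-01,  1.06285105e-03],
       [ 1.55413582e-04, -1.07420214e-03, -9.99999411e-01]]), 'force': array([-0.00803647,  0.04852124,  0.24380938]), 'moment': array([ 0.03291606, -0.02439668, -0.01472306]), 'gripper_force': 0.0, 'opening': 1.0017039537492092}
```

View pics/top0.png

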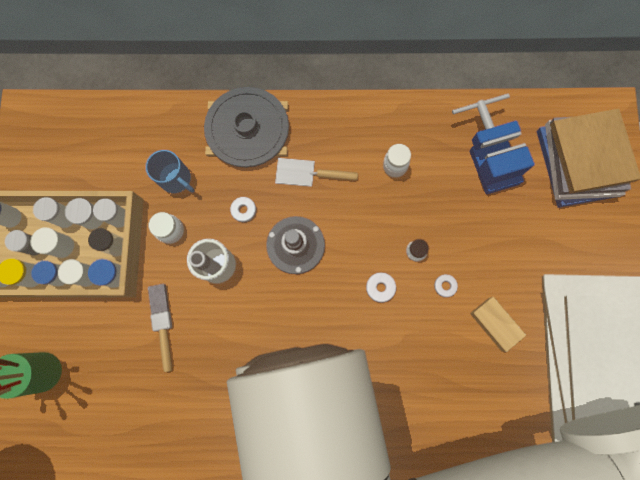

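View pics/scene0.png

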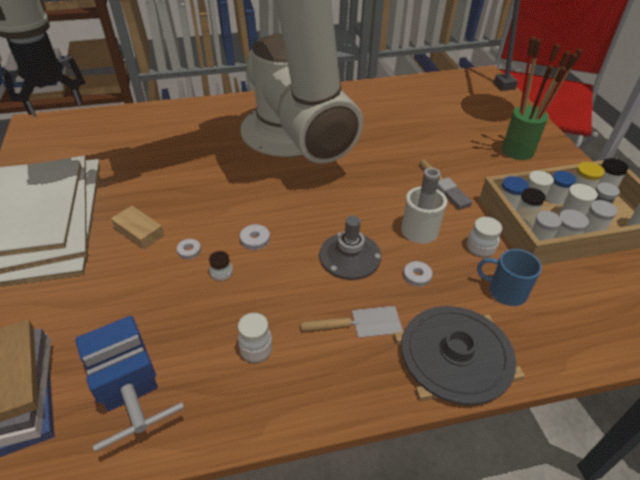

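The top picture shows the turntable with cap at (293,240) and the crock at (210,260) with the drift top at (198,258). Three collars lie at (243,209), (381,287) and (446,286). The front jar is at (418,249), between two of them. The scene picture agrees.

Run:
```python
from h import *
im=cv2.imread('pics/top0.png'); ci=bot.camera_info('top')
g=cv2.cvtColor(im,cv2.COLOR_BGR2HSV)
m=((g[...,1]<60)&(g[...,2]>150)).astype(np.uint8)*255
cs,_=cv2.findContours(m,cv2.RETR_CCOMP,cv2.CHAIN_APPROX_NONE)
for c in cs:
    if cv2.contourArea(c)<30 or len(c)<6: continue
    (u,v),(a,b),_=cv2.fitEllipse(c)
    if 140<u<460 and 130<v<310: print(round(u),round(v),'diam mm',np.round([a*2.33,b*2.33],1),'z15',pt(ci,u,v,15).round(1))
for n,u,v,z in [('cap',293,238,114),('drift',198,258,166),('crock',208,260,100),('flange',295,245,12),('jarfront',419,247,50),('jartall',398,155,85),('jarleft',162,226,70)]: print(n,pt(ci,u,v,z).round(1))
big=cv2.resize(im[180:310,170:470],None,fx=2.66,fy=2.66,interpolation=cv2.INTER_CUBIC); cv2.imwrite('pics/crop.png',big)
s=bot.read_state(); w=bot.camera_info('wrist'); R=s['orientation']
print('wrist cam in tool',(R.T@(np.array(w['T'])[:3,3]-s['tcp_pos'])).round(1),(R.T@np.array(w['T'])[:3,:3]).round(3),w['fx'],w['k1'])
```

```text
446 285 diam mm [49.  52.2] z15 [ 448.8 -307.    15. ]
446 285 diam mm [22.9 24.1] z15 [ 449.2 -307.4   15. ]
381 287 diam mm [65.9 67.9] z15 [ 444.5 -156.4   15. ]
381 287 diam mm [23.4 24.5] z15 [ 444.6 -156.6   15. ]
207 259 diam mm [91.8 97. ] z15 [510.1 252.4  15. ]
196 258 diam mm [28.2 29.2] z15 [511.2 278.6  15. ]
207 259 diam mm [68.9 78.5] z15 [509.4 253.5  15. ]
294 241 diam mm [50.6 51.9] z15 [553.3  48.8  15. ]
163 225 diam mm [62.  64.1] z15 [591.  363.5  15. ]
242 209 diam mm [54.  57.4] z15 [632.2 173.6  15. ]
242 209 diam mm [21.8 23.2] z15 [632.3 174.   15. ]
294 172 diam mm [ 66.8 100.1] z15 [725.1  49.4  15. ]
398 156 diam mm [52.8 61.9] z15 [ 764.3 -202.7   15. ]
cap [541.2  41.9 114. ]
drift [488.9 233.3 166. ]
crock [494.5 229.  100. ]
flange [543.8  45.3  12. ]
jarfront [ 532.9 -242.4   50. ]
jartall [ 741.9 -194.8   85. ]
jarleft [577.2 345.5  70. ]
wrist cam in tool [ 7.130e+01 -1.000e-01 -1.407e+02] [[ 0.001  0.961  0.278]
 [ 1.    -0.001 -0.   ]
 [-0.     0.278 -0.961]] 432.19938304781044 -0.05875146494484692
```

View pics/crop.png

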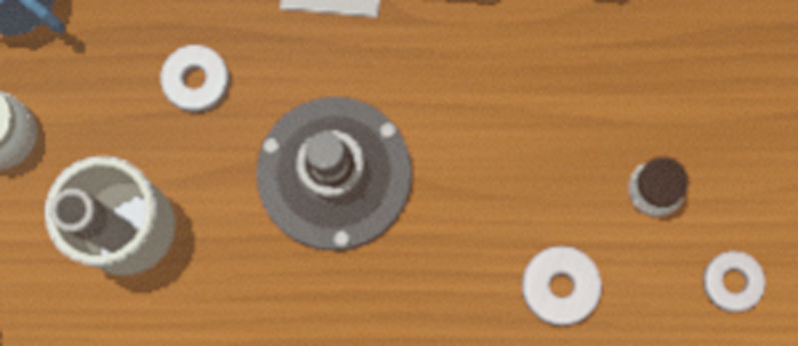

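The crop confirms the collar sizes: about 68 mm at (381,287), 52 mm at (446,285) and 60 mm at (242,209). The cap and spindle sit near world (543,44). I'll move above the spindle and square the tool with the world axes.

Request:
carry_out --steps '[85,525,-431,0,0,0,19.9,85,525,-431,0,0,0,19.9,85,525,-431,0,0,0,19.9,85,525,-431,0,0,0,19.9,85,525,-431,0,0,0,19.9,85,525,-431,0,0,0,19.9,85,525,-431,0,0,0,19.9,85,525,-431,0,0,0,19.9,85,525,-431,0,0,0,19.9,85,525,-431,0,0,0,19.9,85,525,-431,0,0,0,19.9,85,525,-431,0,0,0,19.9]'

```text
time_s: 1.6
tcp_pos: [543.4, 46.6, 230.4]
orientation: [[1.0, 0.004, -0.001], [0.004, -1.0, 0.001], [-0.001, -0.001, -1.0]]
force: [-0.1, 0.3, -0.5]
opening: 0.994
gripper_force: 0.0
```

Run:
```python
from h import *
s=bot.read_state(); print(s['time_s'],s['tcp_pos'],s['orientation'].round(4).tolist(),s['joint_pos'].round(2),s['opening'])
w=bot.camera_info('wrist'); im=snap('wrist','w1.png')
import pickle; pickle.dump(w,open('w1.pkl','wb'))
```

```text
1.6 [543.41436605  46.56850671 230.39450801] [[1.0, 0.0044, -0.0014], [0.0044, -1.0, 0.0007], [-0.0014, -0.0007, -1.0]] [-0.06  0.09  1.51  0.    1.55  1.51] 0.9937501777353044
```

View pics/w1.png

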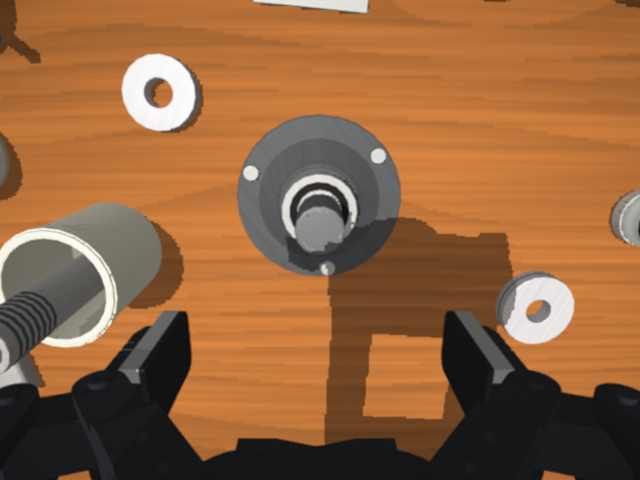

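The wrist picture shows the cap top at about (321,230), the flange centred on (319,195), collar60 at (160,93), collar68 at (538,308) and the crock rim around (58,288).

Run:
```python
from h import *
import pickle; w=pickle.load(open('w1.pkl','rb'))
from scipy.optimize import least_squares
im=cv2.imread('pics/w1.png'); hsv=cv2.cvtColor(im,cv2.COLOR_BGR2HSV)
print('cap',pt(w,321,230,114),'flange',pt(w,319,195,12),'c60',pt(w,160,92,16),pt(w,161,93,8),'c68',pt(w,540,308,18),pt(w,538,309,9))
# edges check: cap top circle & flange circle radial gradient fit
g=cv2.GaussianBlur(cv2.cvtColor(im,cv2.COLOR_BGR2GRAY),(0,0),1).astype(np.float32)
g0=cv2.Sobel(g,cv2.CV_32F,1,0); g1=cv2.Sobel(g,cv2.CV_32F,0,1); mag=np.hypot(g0,g1)
t=np.linspace(0,2*np.pi,180,endpoint=False)
def fit(c,r,z,rng=6):
    best=None
    for st in(1.5,.5,.2):
        cand=[(a,b) for a in np.arange(-rng,rng+.01,st) for b in np.arange(-rng,rng+.01,st)]
        sc=[]
        for a,b in cand:
            P=np.c_[c[0]+a+r*np.cos(t),c[1]+b+r*np.sin(t),0*t+z]; p=proj(w,P).astype(np.float32)
            sc.append(np.minimum(cv2.remap(mag,p[:,:1],p[:,1:],cv2.INTER_LINEAR),80).mean())
        i=int(np.argmax(sc)); c=(c[0]+cand[i][0],c[1]+cand[i][1]); rng=st*1.5
    return np.round(c,1),round(max(sc),1)
print('cap',fit((542,43),16,114)); print('flange',fit((543,43),70,12))
c=pt(w,160,92,16); 
for r,z in((34,18),(30,16),(26,15),(22,14)): print(r,fit(c[:2],r,z),fit(pt(w,540,308,18)[:2],r,z))
print('crock in',fit((494,229),38,100),'out',fit((494,229),44,100))
```

```text
cap [546.59664224  43.82968344 114.        ] flange [549.91322554  44.5152317   12.        ] c60 [632.62252646 170.5048594   16.        ] [632.24064755 172.53274739   8.        ] c68 [ 449.10251664 -156.77670157   18.        ] [ 443.8674882  -160.20886829    9.        ]
cap (array([546.6,  45. ]), np.float32(69.2))
flange (array([546.3,  44.8]), np.float32(57.5))
34 (array([634.9, 167.1]), np.float32(45.1)) (array([ 445.8, -156.4]), np.float32(79.6))
30 (array([631.7, 171.5]), np.float32(80.0)) (array([ 447.4, -161. ]), np.float32(52.3))
26 (array([632.4, 167.1]), np.float32(40.6)) (array([ 454.1, -157.7]), np.float32(43.4))
22 (array([628.4, 164.1]), np.float32(44.8)) (array([ 456.9, -155.4]), np.float32(55.1))
crock in (array([497.8, 228.9]), np.float32(77.0)) out (array([498.9, 227.6]), np.float32(66.4))
```

Request:
carry_out --steps '[85,3,1.7,50,0,0,0,70,3,1.7,100,0,0,0,60,3,1.7,145,0,0,0,55,3,1.7,150,0,0,0,20,3,1.7,150,0,0,0,20,3,1.7,150,0,0,0,20,3,1.7,150,0,0,0,20,3,1.7,150,0,0,0]'

```text
time_s: 2.65
tcp_pos: [546.4, 42.6, 83.7]
orientation: [[1.0, 0.001, 0.003], [0.001, -1.0, 0.002], [0.003, -0.002, -1.0]]
force: [-2.7, 9.8, 1.9]
opening: 0.365
gripper_force: 59.5
```

Request:
carry_out --steps '[20,0.5,-2.5,0,0,0,0,20,0.5,-2.5,-5,0,0,0,20,0.5,-2.5,-25,0,0,0,20,0.5,-2.5,-50,0,0,0,20,0.5,-2.5,-70,0,0,0,20,0.5,-2.5,-70,0,0,0,20,0.5,-2.5,-70,0,0,0]'

```text
time_s: 3.52
tcp_pos: [545.9, 44.3, 150.9]
orientation: [[1.0, 0.0, -0.0], [0.0, -1.0, 0.0], [-0.0, -0.0, -1.0]]
force: [0.4, -0.3, -1.3]
opening: 0.362
gripper_force: 59.5
```

Request:
carry_out --steps '[20,-60,-4,0,0,0,0,20,-121,-4,0,0,0,0,20,-121,-4,40,0,0,0,20,-121,-4,80,0,0,0,20,-121,-4,120,0,0,0,20,-121,-4,130,0,0,0,20,-121,-4,134,0,0,0,20,-121,-4,136,0,0,0,20,-121,-4,137,0,0,0,20,-121,-4,137,0,0,0]'

```text
time_s: 4.78
tcp_pos: [425.4, 48.3, 14.8]
orientation: [[1.0, 0.0, 0.001], [0.0, -1.0, 0.0], [0.001, -0.0, -1.0]]
force: [0.4, -0.4, 0.3]
opening: 0.361
gripper_force: 59.5
```

Request:
carry_out --steps '[20,0,0,1,0,0,0,20,0,0,1.5,0,0,0,50,0,0,1.5,0,0,0,55,0,0,1.5,0,0,0,55,0,0,1.5,0,0,0,55,0,0,-50,0,0,0,60,0,0,-110,0,0,0,80,0,0,-172,0,0,0,85,0,0,-220,0,0,0,85,0,0,-220,0,0,0]'

```text
time_s: 6.02
tcp_pos: [426.3, 48.3, 237.8]
orientation: [[1.0, 0.001, 0.006], [0.001, -1.0, -0.0], [0.006, 0.0, -1.0]]
force: [0.1, 0.5, -1.8]
opening: 0.995
gripper_force: 0.0
```

```bash
cat >> h.py <<'E'
t=np.linspace(0,2*np.pi,180,endpoint=False)
def gradmag(im):
    g=cv2.GaussianBlur(cv2.cvtColor(im,cv2.COLOR_RGB2GRAY),(0,0),1).astype(np.float32)
    return np.hypot(cv2.Sobel(g,cv2.CV_32F,1,0),cv2.Sobel(g,cv2.CV_32F,0,1))
def fit(w,mag,c,r,z,rng=6):
    for st in(1.5,.5,.2):
        cand=[(a,b) for a in np.arange(-rng,rng+.01,st) for b in np.arange(-rng,rng+.01,st)]; sc=[]
        for a,b in cand:
            p=proj(w,np.c_[c[0]+a+r*np.cos(t),c[1]+b+r*np.sin(t),0*t+z]).astype(np.float32)
            sc.append(np.minimum(cv2.remap(mag,p[:,:1],p[:,1:],cv2.INTER_LINEAR),80).mean())
        i=int(np.argmax(sc)); c=(c[0]+cand[i][0],c[1]+cand[i][1]); rng=st*1.5
    return np.round(c,1).tolist(),round(float(max(sc)),1)
E
python3 - <<'E'
from h import *
s=bot.read_state(); print(s['time_s'],s['tcp_pos'])
w=bot.camera_info('wrist'); im=snap('wrist','w2.png'); m=gradmag(im)
print('spindle top',fit(w,m,(546,44),4,110),'taper',fit(w,m,(546,44),10,102),'flange',fit(w,m,(546,44),70,12),'cap',fit(w,m,(425,48),16,44))
w=bot.camera_info('top'); im=snap('top','t2.png'); m=gradmag(im)
print('top: drift',fit(w,m,(489,233),17,166,9),fit(w,m,(489,233),12,166,9),'crock',fit(w,m,(496,229),38,100),fit(w,m,(496,229),44,100))
E
```

```text
6.025 [426.26174     48.26704994 237.75538135]
spindle top ([544.4, 44.7], 80.0) taper ([544.6, 44.8], 79.6) flange ([545.1, 44.8], 47.0) cap ([425.5, 49.3], 60.9)
top: drift ([499.7, 230.6], 41.9) ([497.8, 244.9], 45.3) crock ([487.0, 237.9], 39.4) ([495.6, 235.3], 39.2)
```

View pics/w2.png

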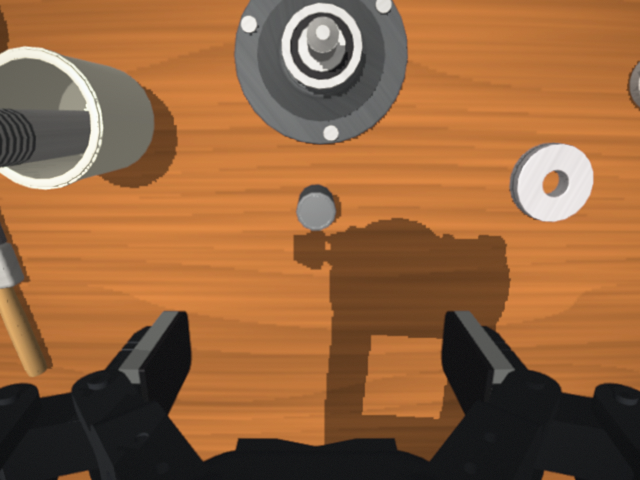

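The cap stands upright on the bench at (317,209), and the spindle tip is bare. Next I'll move above the crock.

Request:
carry_out --steps '[85,67,-184,-60,0,0,0,85,67,-184,-60,0,0,0,85,67,-184,-60,0,0,0,85,67,-184,-60,0,0,0,85,67,-184,-60,0,0,0,85,67,-184,-60,0,0,0,85,67,-184,-60,0,0,0]'

```text
time_s: 7.0
tcp_pos: [491.8, 231.2, 294.1]
orientation: [[1.0, -0.001, -0.0], [-0.001, -1.0, -0.0], [-0.0, 0.0, -1.0]]
force: [-0.2, 0.6, 0.2]
opening: 0.995
gripper_force: 0.0
```

Run:
```python
from h import *
s=bot.read_state(); print(s['time_s'],s['tcp_pos'])
w=bot.camera_info('wrist'); im=snap('wrist','w3.png'); m=gradmag(im)
for r in(17,12): print('drift',fit(w,m,(489,233),r,166,12))
for r in(38,44): print('crock',fit(w,m,(498,229),r,100))
print('bottom guess pix of drift axis at z=166,100',proj(w,[[489,233,166],[489,233,100]]))
w=bot.camera_info('top'); m=gradmag(cv2.cvtColor(cv2.imread('pics/top0.png'),cv2.COLOR_BGR2RGB))
print('top0: drift',fit(w,m,(489,233),17,166,9),fit(w,m,(489,233),12,166,9),'crock',fit(w,m,(496,229),38,100),fit(w,m,(496,229),44,100))
```

```text
7.0 [491.80944561 231.17135856 294.09971737]
drift ([489.5, 236.5], 72.6)
drift ([489.0, 235.9], 76.6)
crock ([497.8, 232.5], 72.6)
crock ([499.1, 230.8], 76.2)
bottom guess pix of drift axis at z=166,100 [[313.5041929  234.4964319 ]
 [313.99133049 212.34647033]]
top0: drift ([488.5, 235.1], 80.0) ([487.3, 236.1], 80.0) crock ([500.5, 226.3], 79.2) ([496.6, 230.8], 80.0)
```

View pics/w3.png

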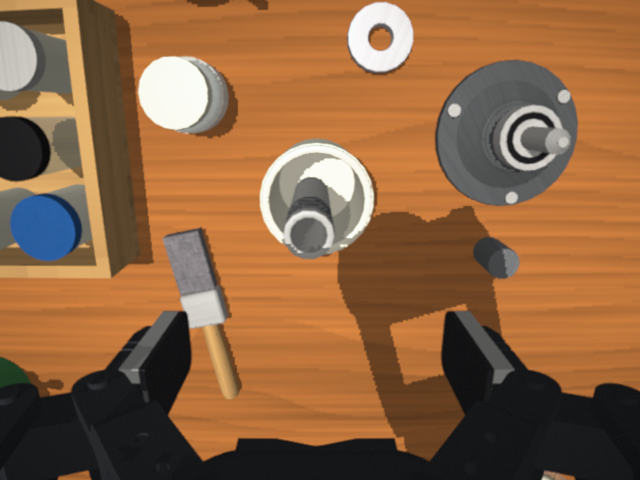

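The drift top is at (310,232) inside the crock, whose rim is centred near (318,198). The measurements put the drift at about (489,236) and the crock at about (498,232).

Request:
carry_out --steps '[85,-2.9,-3.6,60,0,0,0,80,-2.9,-3.6,115,0,0,0,60,-2.9,-3.6,155,0,0,0,55,-2.9,-3.6,165,0,0,0,50,-2.9,-3.6,165,0,0,0,20,-2.9,-3.6,165,0,0,0,20,-2.9,-3.6,165,0,0,0,20,-2.9,-3.6,165,0,0,0,20,-2.9,-3.6,165,0,0,0]'

```text
time_s: 8.18
tcp_pos: [490.1, 236.2, 131.5]
orientation: [[1.0, 0.001, 0.003], [0.001, -1.0, 0.001], [0.003, -0.001, -1.0]]
force: [0.5, -1.0, 6.9]
opening: 0.376
gripper_force: 59.9
```

Request:
carry_out --steps '[20,0,0,-5,0,0,0,20,0,0,-30,0,0,0,20,0,0,-70,0,0,0,20,0,0,-110,0,0,0,20,0,0,-130,0,0,0,20,0,0,-130,0,0,0,20,28,96,-130,0,0,0,20,56,191,-130,0,0,0,20,56,191,-130,0,0,0,20,56,191,-130,0,0,0,20,56,191,-130,0,0,0,20,56,191,-130,0,0,0]'

```text
time_s: 9.68
tcp_pos: [544.9, 46.1, 259.0]
orientation: [[1.0, 0.002, -0.001], [0.002, -1.0, 0.001], [-0.001, -0.001, -1.0]]
force: [0.7, -0.4, -5.3]
opening: 0.372
gripper_force: 61.0
```

Run:
```python
from h import *
s=bot.read_state(); print(s['time_s'],s['tcp_pos'],s['force'],s['opening'])
w=bot.camera_info('wrist'); im=snap('wrist','w4.png'); m=gradmag(im)
z=s['tcp_pos'][2]
print('flange',fit(w,m,(545.5,45),70,12),'drift bottom',fit(w,m,s['tcp_pos'][:2],17,z-125.5,8))
w=bot.camera_info('scene'); im=bot.capture('scene')
a=im[120:300,270:470]; b=np.hstack([cv2.resize(a,(400,360)),cv2.resize(cv2.imread('pics/w4.png')[...,::-1],(400,360))]); cv2.imwrite('pics/c4.png',b[...,::-1])
```

```text
9.675 [544.85676018  46.11629552 258.95413813] [ 0.69084267 -0.38758712 -5.26126043] 0.3721318877376196
flange ([546.3, 44.8], 60.3) drift bottom ([550.7, 45.1], 47.4)
```

View pics/c4.png

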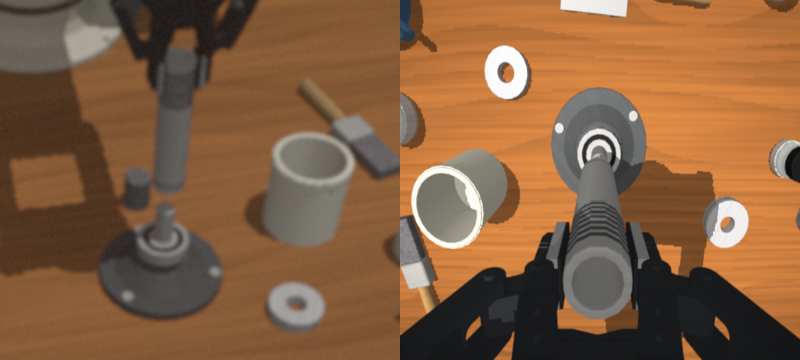

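Left (scene): the drift hangs in the gripper just above the spindle, with the cap behind it. Right (wrist): the tube is held by its grooved end, over the spindle. I'll check its tilt.

Run:
```python
from h import *
w=bot.camera_info('wrist'); m=gradmag(cv2.imread('pics/w4.png')[...,::-1].copy())
for z in(291,293.5,296): print('top ring',z,fit(w,m,(545,45),17,z,5),fit(w,m,(545,45),12,z,5))
w=bot.camera_info('scene'); im=snap('scene','s4.png'); m=gradmag(im)
for z in(131,133.5,136): print('bot scene',z,fit(w,m,(545,45),17,z,7))
print('spindle in scene',fit(w,m,(545,45),4,110,5),fit(w,m,(545,45),10,102,5),'flange',fit(w,m,(545,45),70,12,5))
```

```text
top ring 291 ([548.1, 45.3], 43.8) ([542.6, 46.3], 56.4)
top ring 293.5 ([549.3, 45.0], 44.3) ([544.3, 46.3], 57.1)
top ring 296 ([551.7, 48.1], 43.9) ([546.1, 46.5], 41.1)
bot scene 131 ([551.0, 40.6], 34.7)
bot scene 133.5 ([554.2, 39.6], 34.5)
bot scene 136 ([543.1, 39.3], 32.3)
spindle in scene ([551.9, 46.0], 41.8) ([541.0, 37.0], 45.4) flange ([551.9, 41.9], 57.7)
```

Request:
carry_out --steps '[20,0.3,0.2,10,0,0,0,20,0.3,0.2,18,0,0,0,20,0.3,0.2,21,0,0,0,20,0.3,0.2,24,0,0,0,20,0.3,0.2,27,0,0,0,20,0.3,0.2,30,0,0,0,20,0.3,0.2,33,0,0,0,20,0.3,0.2,36,0,0,0,20,0.3,0.2,36,0,0,0]'

```text
time_s: 10.95
tcp_pos: [545.5, 44.8, 223.1]
orientation: [[1.0, 0.0, -0.0], [0.0, -1.0, 0.0], [-0.0, -0.0, -1.0]]
force: [0.9, -0.8, -5.2]
opening: 0.374
gripper_force: 61.0
```

Request:
carry_out --steps '[20,0,0,6,0,0,0,20,0,0,12,0,0,0,20,0,0,18,0,0,0,20,0,0,24,0,0,0,20,0,0,28,0,0,0,20,0,0,31,0,0,0,20,0,0,31,0,0,0]'

```text
time_s: 11.82
tcp_pos: [545.5, 44.8, 192.1]
orientation: [[1.0, 0.0, -0.0], [0.0, -1.0, 0.0], [-0.0, -0.0, -1.0]]
force: [1.8, 0.8, -5.8]
opening: 0.377
gripper_force: 61.0
```

Request:
carry_out --steps '[20,0,0,1.5,0,0,0,20,0,0,3,0,0,0,20,0,0,4.2,0,0,0,20,0,0,5.4,0,0,0,20,0,0,6.6,0,0,0,20,0,0,7.8,0,0,0,20,0,0,9,0,0,0,20,0,0,10.2,0,0,0]'

```text
time_s: 12.82
tcp_pos: [545.7, 44.8, 182.5]
orientation: [[1.0, 0.0, 0.001], [0.0, -1.0, 0.0], [0.001, -0.0, -1.0]]
force: [-0.4, 0.4, 2.5]
opening: 0.379
gripper_force: 61.7
```

Request:
carry_out --steps '[20,0,0,1.2,0,0,0,20,0,0,2.4,0,0,0,20,0,0,3.6,0,0,0,20,0,0,4.8,0,0,0,20,0,0,6,0,0,0,20,0,0,7.2,0,0,0,20,0,0,8.4,0,0,0,20,0,0,9.4,0,0,0]'

```text
time_s: 13.82
tcp_pos: [545.6, 44.8, 172.7]
orientation: [[1.0, 0.0, 0.0], [0.0, -1.0, 0.0], [0.0, -0.0, -1.0]]
force: [1.0, -0.1, 2.6]
opening: 0.377
gripper_force: 61.8
```

Request:
carry_out --steps '[20,0,0,0.8,0,0,0,20,0,0,1.6,0,0,0,20,0,0,2.2,0,0,0,20,0,0,2.8,0,0,0]'

```text
time_s: 14.32
tcp_pos: [546.1, 44.7, 171.5]
orientation: [[1.0, 0.0, 0.002], [0.0, -1.0, -0.0], [0.002, 0.0, -1.0]]
force: [-1.7, 0.6, 22.8]
opening: 0.376
gripper_force: 63.6
```

Request:
carry_out --steps '[20,0,0,2.8,0,0,0,20,0,0,2.8,0,0,0,20,0,0,0,0,0,0,20,0,0,-20,0,0,0,20,0,0,-50,0,0,0,20,0,0,-80,0,0,0,20,0,0,-95,0,0,0,20,0,0,-95,0,0,0,20,0,0,-95,0,0,0]'

```text
time_s: 15.45
tcp_pos: [545.1, 44.8, 263.4]
orientation: [[1.0, 0.0, -0.002], [0.0, -1.0, 0.0], [-0.002, -0.0, -1.0]]
force: [-0.5, 0.4, -5.1]
opening: 0.373
gripper_force: 61.1
```

Request:
carry_out --steps '[20,-12,-47,0,0,0,0,20,-24,-94,0,0,0,0,20,-36,-141,0,0,0,0,20,-47,-187,0,0,0,0,20,-47,-187,0,0,0,0,20,-47,-187,0,0,0,0,20,-47,-187,20,0,0,0,20,-47,-187,45,0,0,0,20,-47,-187,45,0,0,0]'

```text
time_s: 16.58
tcp_pos: [498.0, 230.5, 218.1]
orientation: [[1.0, -0.001, -0.003], [-0.001, -1.0, -0.001], [-0.003, 0.001, -1.0]]
force: [-0.2, -0.1, -4.4]
opening: 0.373
gripper_force: 61.9
```

Request:
carry_out --steps '[20,0,0,30,0,0,0,20,0,0,60,0,0,0,20,0,0,78,0,0,0,20,0,0,83,0,0,0,20,0,0,85,0,0,0,20,0,0,86,0,0,0,20,0,0,86.5,0,0,0,20,0,0,86.5,0,0,0]'

```text
time_s: 17.58
tcp_pos: [498.5, 231.8, 133.7]
orientation: [[1.0, 0.001, 0.0], [0.001, -1.0, 0.0], [0.0, -0.0, -1.0]]
force: [-0.4, -0.6, -4.3]
opening: 0.374
gripper_force: 61.9
```

Request:
carry_out --steps '[20,0,0,1,0,0,0,20,0,0,2,0,0,0,20,0,0,2.5,0,0,0,20,0,0,2.5,0,0,0,45,0,0,2.5,0,0,0,55,0,0,2.5,0,0,0,60,0,0,2.5,0,0,0,60,0,0,-40,0,0,0,70,0,0,-90,0,0,0,85,0,0,-140,0,0,0,85,0,0,-140,0,0,0]'

```text
time_s: 18.95
tcp_pos: [499.4, 232.1, 277.5]
orientation: [[1.0, 0.001, 0.006], [0.001, -1.0, 0.002], [0.006, -0.002, -1.0]]
force: [-0.2, 0.1, -0.5]
opening: 1.002
gripper_force: 0.0
```

Request:
carry_out --steps '[85,-55,388,70,0,0,0,85,-55,388,70,0,0,0,85,-55,388,70,0,0,0,85,-55,388,70,0,0,0,85,-55,388,70,0,0,0,85,-55,388,70,0,0,0,85,-55,388,70,0,0,0,85,-55,388,70,0,0,0,85,-55,388,70,0,0,0,85,-55,388,70,0,0,0]'

```text
time_s: 20.2
tcp_pos: [443.9, -155.3, 203.5]
orientation: [[1.0, 0.002, 0.0], [0.002, -1.0, 0.0], [0.0, -0.0, -1.0]]
force: [0.4, -0.7, 1.4]
opening: 0.996
gripper_force: 0.0
```

Run:
```python
from h import *
s=bot.read_state(); print(s['time_s'],s['tcp_pos'],s['orientation'].round(4).tolist())
w=bot.camera_info('wrist'); im=snap('wrist','w5.png'); m=gradmag(im)
print('c68',fit(w,m,(446,-156),34,18,12),fit(w,m,(446,-156),11.5,18,12),'c52',fit(w,m,(449,-306),26,15,12),fit(w,m,(449,-306),11.5,15,12))
w=bot.camera_info('top'); im=snap('top','t5.png'); m=gradmag(im)
print('top: drift',fit(w,m,(498,232),17,166,9),'c60',fit(w,m,(632,172),30,16,12),'spindle',fit(w,m,(545.5,45),10,102,5),fit(w,m,(545.5,45),28,46,5),'cap',fit(w,m,(425,48),16,44,9))
b=np.hstack([cv2.resize(cv2.imread('pics/w5.png'),(400,300)),cv2.resize(cv2.imread('pics/t5.png'),(400,300))]); cv2.imwrite('pics/c5.png',b)
```

```text
20.2 [ 443.85019438 -155.31332641  203.52823035] [[1.0, 0.0019, 0.0003], [0.0019, -1.0, 0.0001], [0.0003, -0.0001, -1.0]]
c68 ([445.1, -157.0], 80.0) ([444.1, -157.2], 80.0) c52 ([449.3, -307.6], 80.0) ([448.6, -307.9], 80.0)
top: drift ([497.1, 232.3], 80.0) c60 ([628.9, 171.5], 80.0) spindle ([548.8, 49.8], 79.3) ([543.6, 44.3], 80.0) cap ([415.3, 38.6], 59.6)
```

View pics/c5.png

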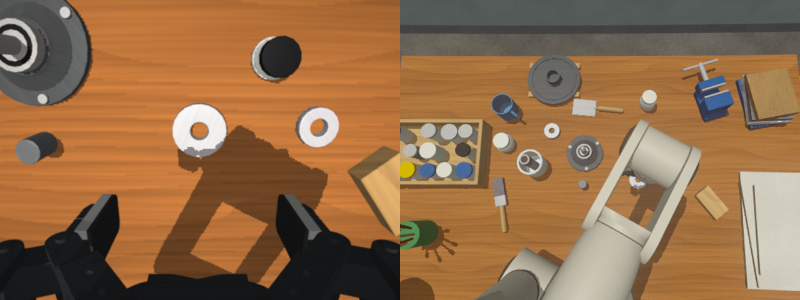

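Left (wrist): collar68 is at (200,130), collar52 at (318,127) and the wood block close to its right. Right (top): the drift stands in the crock. I'll go down on collar68.

Request:
carry_out --steps '[85,1.3,0.8,60,0,0,0,85,1.3,0.8,120,0,0,0,85,1.3,0.8,170,0,0,0,85,1.3,0.8,190,0,0,0,85,1.3,0.8,200,0,0,0,85,1.3,0.8,203,0,0,0,85,1.3,0.8,204,0,0,0,85,1.3,0.8,204,0,0,0]'

```text
time_s: 21.3
tcp_pos: [445.3, -157.2, 0.1]
orientation: [[1.0, 0.0, 0.001], [0.0, -1.0, -0.0], [0.001, 0.0, -1.0]]
force: [0.3, -0.9, -0.1]
opening: 0.998
gripper_force: 0.0
```

Request:
carry_out --steps '[60,0,0,0,0,0,0,60,0,0,0,0,0,0,60,0,0,0,0,0,0,60,0,0,0,0,0,0]'

```text
time_s: 21.8
tcp_pos: [445.2, -157.3, 0.7]
orientation: [[1.0, 0.001, 0.001], [0.001, -1.0, -0.001], [0.001, 0.001, -1.0]]
force: [-7.8, 2.2, 22.8]
opening: 0.771
gripper_force: 60.4
```

Request:
carry_out --steps '[55,0,0,-3,0,0,0,55,0,0,-20,0,0,0,55,0,0,-60,0,0,0,55,0,0,-110,0,0,0,55,0,0,-150,0,0,0,55,0,0,-150,0,0,0]'

```text
time_s: 22.55
tcp_pos: [446.0, -157.7, 152.3]
orientation: [[1.0, 0.0, 0.004], [0.0, -1.0, -0.002], [0.004, 0.002, -1.0]]
force: [-0.4, -0.2, -2.4]
opening: 0.761
gripper_force: 67.2
```

Request:
carry_out --steps '[55,25,-50,0,0,0,0,55,50,-100,0,0,0,0,55,75,-150,0,0,0,0,55,100.9,-201.8,0,0,0,0,55,100.9,-201.8,0,0,0,0,55,100.9,-201.8,0,0,0,0,55,100.9,-201.8,0,0,0,0,55,100.9,-201.8,0,0,0,0]'

```text
time_s: 23.55
tcp_pos: [545.5, 43.9, 149.4]
orientation: [[1.0, -0.001, 0.0], [-0.001, -1.0, 0.0], [0.0, -0.0, -1.0]]
force: [0.3, 0.6, -1.6]
opening: 0.765
gripper_force: 67.3
```

Run:
```python
from h import *
s=bot.read_state(); print(s['time_s'],s['tcp_pos'],s['force'],s['opening'])
w=bot.camera_info('wrist'); im=snap('wrist','w6.png'); m=gradmag(im); z=s['tcp_pos'][2]
for dz in(14,17,20): print('collar top',dz,fit(w,m,s['tcp_pos'][:2],34,z+dz,5),fit(w,m,s['tcp_pos'][:2],11.5,z+dz,5))
print('spindle',fit(w,m,(545.7,45),4,110,3),'flange',fit(w,m,(545.7,45),70,12,4))
```

```text
23.55 [545.51072315  43.8714773  149.42710381] [ 0.33776599  0.60811429 -1.56782687] 0.7650348855950014
collar top 14 ([544.5, 44.0], 55.7) ([544.3, 44.0], 55.8)
collar top 17 ([545.0, 45.2], 41.3) ([546.1, 44.0], 62.5)
collar top 20 ([545.9, 42.2], 39.8) ([548.0, 44.2], 58.8)
spindle ([541.0, 39.8], 37.8) flange ([545.5, 44.6], 44.8)
```

View pics/w6.png

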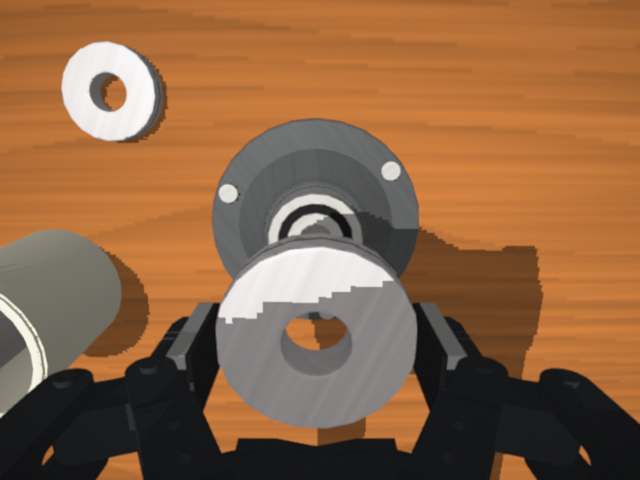

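The collar is held flat and centred over the spindle, its bore at (316,345).

Request:
carry_out --steps '[55,0.2,-0.2,20,0,0,0,55,0.2,-0.2,32,0,0,0,55,0.2,-0.2,36,0,0,0,55,0.2,-0.2,39,0,0,0,55,0.2,-0.2,42,0,0,0,55,0.2,-0.2,45,0,0,0,55,0.2,-0.2,48,0,0,0,55,0.2,-0.2,52,0,0,0,55,0.2,-0.2,52,0,0,0]'

```text
time_s: 24.72
tcp_pos: [545.7, 45.0, 97.1]
orientation: [[1.0, 0.0, -0.001], [0.0, -1.0, 0.0], [-0.001, -0.0, -1.0]]
force: [0.5, -0.4, -1.4]
opening: 0.764
gripper_force: 67.3
```

Request:
carry_out --steps '[55,0,0,8,0,0,0,55,0,0,16,0,0,0,55,0,0,24,0,0,0,55,0,0,32,0,0,0,55,0,0,40,0,0,0,55,0,0,44,0,0,0,55,0,0,46,0,0,0,55,0,0,47,0,0,0,55,0,0,48,0,0,0,55,0,0,48,0,0,0]'

```text
time_s: 25.98
tcp_pos: [545.9, 45.0, 49.5]
orientation: [[1.0, 0.0, 0.0], [0.0, -1.0, 0.0], [0.0, -0.0, -1.0]]
force: [0.5, -0.2, -1.7]
opening: 0.769
gripper_force: 67.3
```

Request:
carry_out --steps '[55,0,0,0.8,0,0,0,55,0,0,1.6,0,0,0,55,0,0,2.4,0,0,0,55,0,0,3,0,0,0,55,0,0,3,0,0,0]'

```text
time_s: 26.6
tcp_pos: [546.0, 45.0, 46.9]
orientation: [[1.0, 0.0, 0.0], [0.0, -1.0, 0.0], [0.0, -0.0, -1.0]]
force: [-3.7, 0.5, 7.3]
opening: 0.767
gripper_force: 68.3
```

Request:
carry_out --steps '[80,0,0,3,0,0,0,85,0,0,3,0,0,0,85,0,0,3,0,0,0,85,0,0,-30,0,0,0,85,0,0,-80,0,0,0,85,0,0,-142,0,0,0,85,0,0,-160,0,0,0,85,80,-127,-160,0,0,0,85,80,-127,-160,0,0,0,85,80,-127,-160,0,0,0,85,80,-127,-160,0,0,0,85,80,-127,-160,0,0,0]'

```text
time_s: 28.1
tcp_pos: [625.5, 171.6, 205.8]
orientation: [[1.0, 0.0, -0.001], [0.0, -1.0, -0.0], [-0.001, 0.0, -1.0]]
force: [0.4, -0.5, -0.4]
opening: 0.995
gripper_force: 0.0
```

Run:
```python
from h import *
s=bot.read_state(); print(s['time_s'],s['tcp_pos'],s['orientation'].round(4).tolist(),s['opening'])
w=bot.camera_info('wrist'); im=snap('wrist','w7.png'); m=gradmag(im)
print('c60',fit(w,m,(631,172),30,16,12),fit(w,m,(631,172),11.5,16,12))
print('c68',fit(w,m,(546,45),34,64,5),fit(w,m,(546,45),11.5,64,5),'tip',fit(w,m,(546,45),4,110,5))
w=bot.camera_info('top'); im=snap('top','t7.png'); m=gradmag(im)
print('top c68',fit(w,m,(546,45),34,64,5),'c52',fit(w,m,(449,-307),26,15,12))
```

```text
28.1 [625.51423093 171.56009459 205.82143211] [[1.0, 0.0004, -0.001], [0.0004, -1.0, -0.0002], [-0.001, 0.0002, -1.0]] 0.9953242656361965
c60 ([632.4, 172.8], 80.0) ([631.8, 173.0], 80.0)
c68 ([546.1, 46.5], 47.1) ([547.3, 47.1], 51.1) tip ([549.0, 46.3], 61.1)
top c68 ([541.6, 45.4], 80.0) c52 ([446.4, -308.0], 80.0)
```

View pics/w7.png

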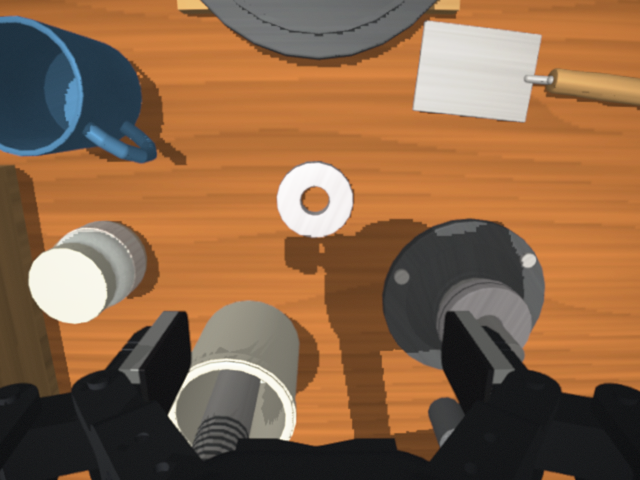

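Collar68 is seated on the spindle at (487,315). Collar60 is clear at (315,200), near (632,173) on the bench.

Request:
carry_out --steps '[85,6.2,-0.9,60,0,0,0,85,6.2,-0.9,120,0,0,0,85,6.2,-0.9,175,0,0,0,85,6.2,-0.9,196,0,0,0,85,6.2,-0.9,203,0,0,0,85,6.2,-0.9,204,0,0,0,85,6.2,-0.9,204,0,0,0,52,6.2,-0.9,204,0,0,0,52,6.2,-0.9,204,0,0,0,52,6.2,-0.9,204,0,0,0,52,6.2,-0.9,204,0,0,0,52,6.2,-0.9,204,0,0,0]'

```text
time_s: 29.7
tcp_pos: [632.5, 173.0, 4.2]
orientation: [[1.0, 0.001, 0.002], [0.001, -1.0, 0.0], [0.002, -0.0, -1.0]]
force: [-5.8, -2.2, 16.2]
opening: 0.672
gripper_force: 60.3
```

Request:
carry_out --steps '[48,0,0,-4,0,0,0,48,0,0,-20,0,0,0,48,0,0,-70,0,0,0,48,0,0,-120,0,0,0,48,0,0,-150,0,0,0,48,0,0,-150,0,0,0,48,-43,64,-150,0,0,0,48,-86.3,127.9,-150,0,0,0,48,-86.3,127.9,-150,0,0,0,48,-86.3,127.9,-150,0,0,0,48,-86.3,127.9,-150,0,0,0,48,-86.3,127.9,-150,0,0,0]'

```text
time_s: 31.2
tcp_pos: [546.1, 45.7, 152.1]
orientation: [[1.0, 0.001, -0.0], [0.001, -1.0, 0.0], [-0.0, -0.0, -1.0]]
force: [0.4, 0.8, -0.9]
opening: 0.663
gripper_force: 64.4
```

Run:
```python
from h import *
s=bot.read_state(); print(s['time_s'],s['tcp_pos'],s['force'],s['opening'])
w=bot.camera_info('wrist'); im=snap('wrist','w8.png'); m=gradmag(im); z=s['tcp_pos'][2]
for dz in(9,12,15): print('collar top',dz,fit(w,m,s['tcp_pos'][:2],30,z+dz,5),fit(w,m,s['tcp_pos'][:2],11.5,z+dz,5))
print('flange',fit(w,m,(545.7,45),70,12,4))
```

```text
31.2 [546.07832247  45.67189317 152.10934499] [ 0.38348463  0.79135077 -0.93893079] 0.6625158712363587
collar top 9 ([545.9, 45.8], 54.9) ([545.6, 45.8], 57.6)
collar top 12 ([548.4, 47.3], 48.6) ([547.4, 46.0], 64.0)
collar top 15 ([549.7, 48.0], 44.3) ([549.1, 45.8], 60.9)
flange ([545.5, 44.6], 46.6)
```

Request:
carry_out --steps '[48,0,0,20,0,0,0,48,0,0,30,0,0,0,48,0,0,33,0,0,0,48,0,0,36,0,0,0,48,0,0,39,0,0,0,48,0,0,42,0,0,0,48,0,0,45,0,0,0,48,0,0,50,0,0,0,48,0,0,50,0,0,0]'

```text
time_s: 32.38
tcp_pos: [545.6, 45.0, 102.0]
orientation: [[1.0, 0.0, -0.001], [0.0, -1.0, 0.0], [-0.001, -0.0, -1.0]]
force: [0.7, -0.9, -0.6]
opening: 0.667
gripper_force: 64.4
```

Request:
carry_out --steps '[48,0,0,8,0,0,0,48,0,0,16,0,0,0,48,0,0,24,0,0,0,48,0,0,28,0,0,0,48,0,0,30,0,0,0,48,0,0,31,0,0,0,48,0,0,32,0,0,0,48,0,0,33,0,0,0,48,0,0,34,0,0,0,48,0,0,34,0,0,0]'

```text
time_s: 33.62
tcp_pos: [545.8, 45.0, 68.4]
orientation: [[1.0, 0.001, 0.0], [0.001, -1.0, 0.0], [0.0, -0.0, -1.0]]
force: [-0.8, -0.1, -1.0]
opening: 0.664
gripper_force: 64.4
```

Request:
carry_out --steps '[48,0,0,0.8,0,0,0,48,0,0,1.6,0,0,0,48,0,0,1.6,0,0,0]'

```text
time_s: 34.0
tcp_pos: [546.1, 45.0, 68.1]
orientation: [[1.0, 0.001, 0.001], [0.001, -1.0, -0.0], [0.001, 0.0, -1.0]]
force: [-7.5, -0.4, 18.0]
opening: 0.667
gripper_force: 66.4
```

Request:
carry_out --steps '[80,0,0,1,0,0,0,85,0,0,0,0,0,0,85,0,0,0,0,0,0,85,0,0,-40,0,0,0,85,0,0,-90,0,0,0,85,0,0,-140,0,0,0,85,0,0,-140,0,0,0]'

```text
time_s: 34.88
tcp_pos: [547.2, 44.9, 210.7]
orientation: [[1.0, 0.001, 0.006], [0.001, -1.0, -0.0], [0.006, 0.0, -1.0]]
force: [1.2, -0.4, -0.1]
opening: 0.994
gripper_force: 0.0
```

Request:
carry_out --steps '[85,-100,345,0,0,0,0,85,-100,345,0,0,0,0,85,-100,345,0,0,0,0,85,-100,345,0,0,0,0,85,-100,345,0,0,0,0,85,-100,345,0,0,0,0,85,-100,345,0,0,0,0,85,-100,345,0,0,0,0,85,-100,345,0,0,0,0,85,-100,345,0,0,0,0]'

```text
time_s: 36.12
tcp_pos: [446.4, -299.2, 206.8]
orientation: [[1.0, 0.002, 0.0], [0.002, -1.0, 0.0], [0.0, -0.0, -1.0]]
force: [0.0, -0.5, -0.1]
opening: 0.994
gripper_force: 0.0
```

Run:
```python
from h import *
s=bot.read_state(); print(s['time_s'],s['tcp_pos'],s['orientation'].round(4).tolist(),s['opening'])
w=bot.camera_info('wrist'); im=snap('wrist','w9.png'); m=gradmag(im)
print('c52',fit(w,m,(449,-307.7),26,15,12),fit(w,m,(449,-307.7),11.5,15,12))
for u,v in((480,330),): print(pt(w,u,v,35))
```

```text
36.125 [ 446.35017791 -299.23092561  206.81740372] [[1.0, 0.0018, 0.0001], [0.0018, -1.0, 0.0], [0.0001, -0.0, -1.0]] 0.9944357310746464
c52 ([448.9, -308.6], 80.0) ([448.6, -308.9], 80.0)
[ 351.70223554 -432.11039851   35.        ]
```

View pics/w9.png

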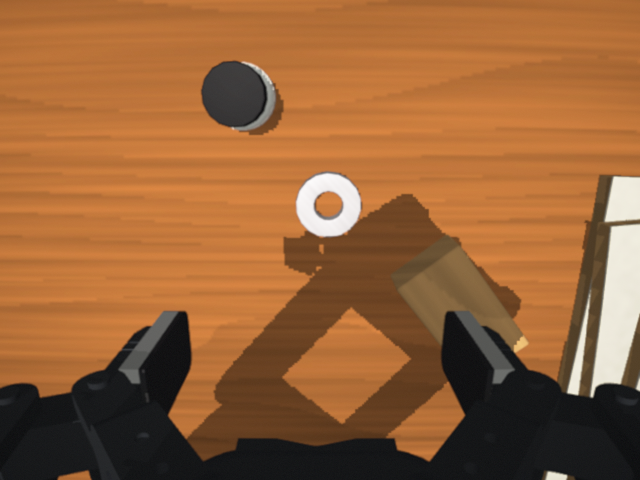

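Collar52 is at (329,205), near (448.8,−308.7). The wood block and jar_front are clear of the fingers.

Request:
carry_out --steps '[85,3,8.7,60,0,0,0,85,3,8.7,120,0,0,0,80,3,8.7,175,0,0,0,75,3,8.7,196,0,0,0,75,3,8.7,202,0,0,0,75,3,8.7,203.5,0,0,0,75,3,8.7,203.5,0,0,0,44,3,8.7,203.5,0,0,0,44,3,8.7,203.5,0,0,0,44,3,8.7,203.5,0,0,0,44,3,8.7,203.5,0,0,0,44,3,8.7,203.5,0,0,0]'

```text
time_s: 37.67
tcp_pos: [449.3, -309.0, 4.8]
orientation: [[1.0, 0.0, 0.001], [0.0, -1.0, -0.001], [0.001, 0.001, -1.0]]
force: [-5.1, 4.9, 18.1]
opening: 0.574
gripper_force: 58.8
```

Request:
carry_out --steps '[40,0,0,-4,0,0,0,40,0,0,-25,0,0,0,40,0,0,-75,0,0,0,40,0,0,-125,0,0,0,40,0,0,-155,0,0,0,40,0,0,-155,0,0,0]'

```text
time_s: 38.42
tcp_pos: [449.7, -309.4, 161.0]
orientation: [[1.0, 0.0, 0.003], [0.001, -1.0, -0.003], [0.003, 0.003, -1.0]]
force: [-0.1, -0.2, -1.6]
opening: 0.572
gripper_force: 62.3
```

Request:
carry_out --steps '[40,14,-51,0,0,0,0,40,28,-101,0,0,0,0,40,42,-152,0,0,0,0,40,56,-203,0,0,0,0,40,70,-254,0,0,0,0,40,84,-304,0,0,0,0,40,97,-353.7,0,0,0,0,40,97,-353.7,0,0,0,0,40,97,-353.7,0,0,0,0,40,97,-353.7,0,0,0,0,40,97,-353.7,0,0,0,0]'

```text
time_s: 39.8
tcp_pos: [545.7, 44.1, 158.3]
orientation: [[1.0, -0.001, -0.0], [-0.001, -1.0, 0.0], [-0.0, -0.0, -1.0]]
force: [-0.1, -0.1, 0.0]
opening: 0.569
gripper_force: 62.3
```

Run:
```python
from h import *
s=bot.read_state(); print(s['time_s'],s['tcp_pos'],s['force'],s['opening'])
w=bot.camera_info('wrist'); im=snap('wrist','w10.png'); m=gradmag(im); z=s['tcp_pos'][2]
for dz in(8,10): print('collar top',dz,fit(w,m,s['tcp_pos'][:2],26,z+dz,5),fit(w,m,s['tcp_pos'][:2],11.5,z+dz,5))
```

```text
39.8 [545.73484133  44.12910948 158.29762798] [-0.12603892 -0.1247428   0.00347755] 0.5686450287740485
collar top 8 ([545.5, 45.1], 54.2) ([545.3, 44.4], 60.9)
collar top 10 ([547.8, 43.1], 51.2) ([546.7, 44.2], 63.6)
```

View pics/w10.png

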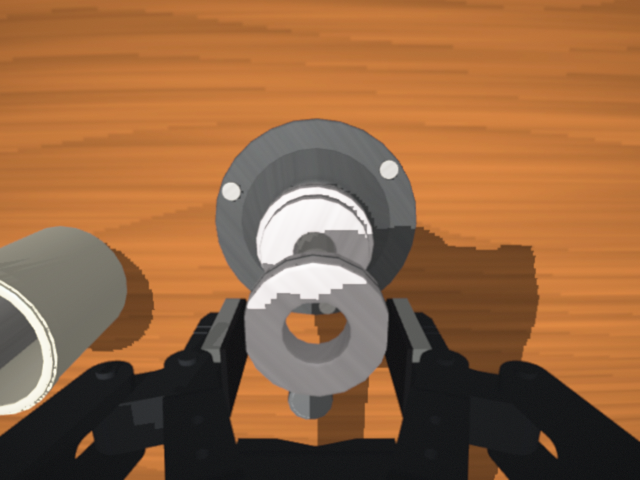

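Collar52 is held level over the spindle at (316,325), and collars 68 and 60 are stacked below it.

Request:
carry_out --steps '[40,0,0,25,0,0,0,40,0,0,36,0,0,0,40,0,0,39,0,0,0,40,0,0,42,0,0,0,40,0,0,45,0,0,0,40,0,0,48,0,0,0,40,0,0,51,0,0,0,40,0,0,56,0,0,0,40,0,0,56,0,0,0]'

```text
time_s: 40.98
tcp_pos: [545.6, 45.0, 101.9]
orientation: [[1.0, 0.001, -0.001], [0.001, -1.0, 0.0], [-0.001, -0.0, -1.0]]
force: [0.0, -0.5, -0.0]
opening: 0.575
gripper_force: 62.3
```

Target: TCP ≈ 84.8.

Request:
carry_out --steps '[40,0,0,6,0,0,0,40,0,0,11,0,0,0,40,0,0,14,0,0,0,40,0,0,15.5,0,0,0,40,0,0,16.5,0,0,0,40,0,0,17.5,0,0,0,40,0,0,18.3,0,0,0,40,0,0,18.3,0,0,0]'

```text
time_s: 41.98
tcp_pos: [546.1, 45.0, 84.9]
orientation: [[1.0, 0.001, 0.001], [0.001, -1.0, 0.0], [0.001, -0.0, -1.0]]
force: [-3.2, 0.0, 9.7]
opening: 0.575
gripper_force: 63.4
```

Contact. Release, then back off to view.

Request:
carry_out --steps '[70,0,0,0,0,0,0,75,0,0,0,0,0,0,75,0,0,0,0,0,0,80,0,0,-40,0,0,0,85,0,0,-90,0,0,0,85,0,0,-130,0,0,0,85,0,0,-130,0,0,0,85,-50,0,-130,0,0,0,85,-60,0,-130,0,0,0,85,-60,0,-130,0,0,0,85,-60,0,-130,0,0,0,85,-60,0,-130,0,0,0]'

```text
time_s: 43.48
tcp_pos: [486.4, 44.9, 213.7]
orientation: [[1.0, 0.0, -0.001], [0.0, -1.0, 0.0], [-0.001, -0.0, -1.0]]
force: [0.1, -0.1, 0.3]
opening: 0.995
gripper_force: 0.0
```

Run:
```python
from h import *
s=bot.read_state(); print(s['time_s'],s['tcp_pos'])
w=bot.camera_info('wrist'); im=snap('wrist','w11.png'); m=gradmag(im)
for r,z in((34,64),(30,80),(26,95),(10,102)): print(r,fit(w,m,(546,45),r,z,5))
sc=bot.capture('scene')
b=np.hstack([cv2.resize(im,(400,300)),cv2.resize(sc[130:310,270:510],(400,300))]); cv2.imwrite('pics/c11.png',b[...,::-1])
```

```text
43.475 [486.36205806  44.90403705 213.66859154]
34 ([545.1, 45.3], 80.0)
30 ([548.7, 46.6], 71.2)
26 ([544.5, 47.1], 54.6)
10 ([545.1, 44.3], 75.2)
```

View pics/c11.png

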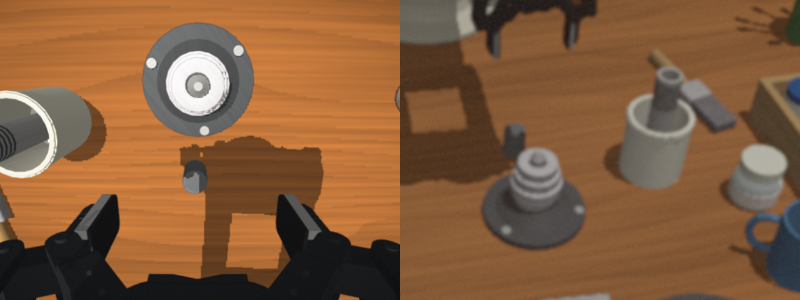

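The stack of three collars is flat on the spindle, the drift stands in the crock and the cap is on the bench. I'll use the last picture to check that no fourth collar lies where the arm hid the bench at the start.

Run:
```python
from h import *
a=cv2.resize(bot.capture('top')[130:480],(400,300)); a2=bot.capture('scene'); 
t=cv2.imread('pics/t7.png')[...,::-1]
b=np.vstack([np.hstack([a,cv2.resize(t[130:480],(400,300))]),np.hstack([cv2.resize(a2,(400,300)),cv2.resize(cv2.imread('pics/scene0.png')[60:300,100:500,::-1],(400,300))])])
cv2.imwrite('pics/fin.png',b[...,::-1])
```

```text
(no output)
```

View pics/fin.png

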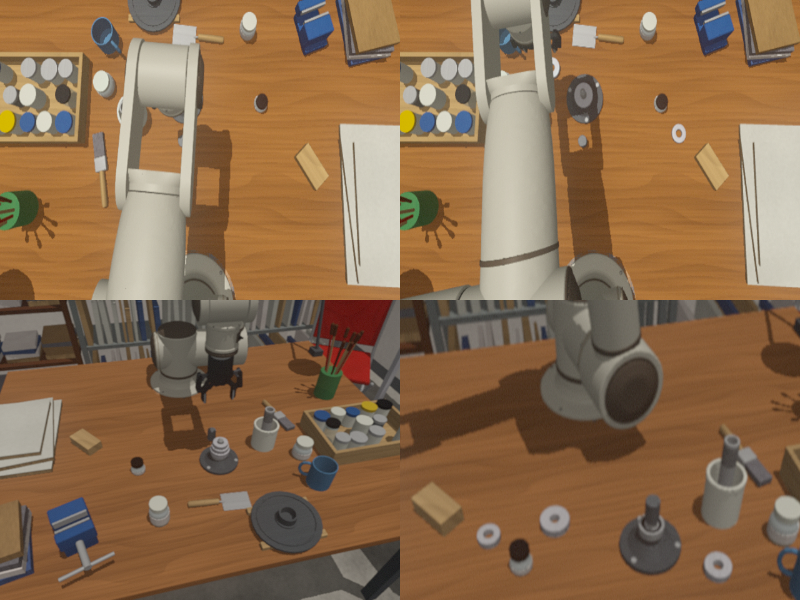

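The four views, taken at different arm poses, show no collar left on the bench: only the cap, block, jars and other bystanders, all in place. Handing in.

```bash
python3 -c "
from bench import bot
print(bot.sign_off())"
```

```text
the job is handed in; nothing more can be done
None
```

I handed the job in at about 44 s of the 200 s, with no verdict shown: bearing pushed home with the drift, drift back in the crock, cap on the bench, and the three collars present (68, 60, 52) stacked flat on the spindle.

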